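# Load a cell into the spring holder of a battery tester

## Task

Check-in of a fresh cell: pick up the blue cell and load it into the holder of the battery tester, flat end first, held slanting with the button end up, so that the flat end goes under the hood and pushes the spring contact back. Then press the button end down until it snaps under the red catch and the cell lies level, held between spring and contact, and let go. Press only as hard as the spring asks - neither the spring contact nor the holder may be forced - and leave the green cells and the other tools where they are.

Things in the scene. Friction and masses are not known exactly. Their poses are not given: they have to be found in the camera images.
- blue_cell: Blue cylindrical cell, 65 mm long, 17 mm wide at the fingers, 18 mm high, 30 to 65 g, lying on the mat (top at z = 0.002); does not roll. Origin: underside, below the middle; x along the cell to the button end (bare metal disc), z up. End faces at x = +31.75 (button) and -33.25 mm (flat); axis 9 mm, top 18 mm up. At the start the button points towards the robot, within 0.6 rad.
- button_end (a point): Point on the blue cell: centre of its button end face, on the axis. Home, its face stands at holder x = 31.75 mm, between low cheeks (19.5 mm apart, 15 mm high, x = 22 to 36 mm). The red catch, a fixed lip, reaches over it: tip at x = 29.4 mm, underside 19 mm, top 22 mm above the bed. Pressing 8 to 15 N on the cell's top 14 to 18 mm in from this end snaps it under.
- flat_end (a point): Point on the blue cell: centre of its flat end face. In the holder's spring end two cheeks (19.5 mm apart, holder x = -43 to -21, flared to -15 mm) carry a hood, front edge at x = -29.5 mm, underside 23.5 mm, top 26 mm above the bed. A cell cannot be laid in level: tilt it 25 to 35 degrees to clear the catch, slide this end along the bed under the hood, 6 mm into the spring, then swing it down.
- tester: Battery tester, fixed: flat dark housing 172 x 118 mm, light top 23 mm high, on it a black one-cell holder. Origin: underside, middle; x along the holder from spring end (farther) to red catch (nearer the robot), within 0.35 rad of world -x; z up. The holder is clamped on a slide along x, up to 8 mm either way off the middle: not measured, see it or feel for it. Stiff; it needs 60 N to shift.
- seat (a point): Point on the tester: where the middle of the holder's bed lies if the holder stands at mid-slide (holder x = 0, height 0; axes as the tester's), 26 mm above the underside. Sides are open for the fingers at holder x = -15 to 22 mm. Spring contact: steel dome 10 mm across, 9 mm above the bed, tip at holder x = -28.75 mm when free; 2.3 N at first touch, 0.9 N more per mm, damped, stop at 8 mm.
- green_cell_1: A green cell, same size as the blue one, lying on the mat: a bystander. Origin as for the blue cell.
- green_cell_2: The other green cell, same size, a bystander. Origin as for the blue cell.
- scope: Handheld scope with a white display and a black handle, 279 x 83 x 34 mm, lying on the mat behind the cells: a bystander. Origin: underside, middle.
- cutter: Side cutter with red handles, 129 x 42 x 12 mm, on the left of the mat: a bystander. Origin: underside, middle.
- meter: Yellow multimeter, 128 x 66 x 41 mm, to the right of the tester: a bystander. Origin: underside, middle.
- driver: Red screwdriver, 154 x 13 x 12 mm, behind the tester: a bystander. Origin: underside, middle.
- tape: Roll of blue tape, 90 mm across, 24 mm high, behind the multimeter: a bystander. Origin: underside, middle.
There are look-alikes about, which are no part of the job. Several things have the shape of the blue_cell; the one meant has the colours described above.

How it is judged (in metres and radians):
On the way:
1. the flat end is under the hood and pushes on the spring contact while the button end is still raised (z of button_end in the frame of seat above 0.017 m and z of flat_end in the frame of seat below 0.015 m and x of flat_end in the frame of seat between -0.046 and -0.021 m and y of flat_end in the frame of seat between -0.003 and 0.003 m and contact force between tester and blue_cell above 3 N), for 0.1 s.
At the end, for the whole second after the job is handed in: the blue cell lies level in the holder, released and at rest, clamped by the spring with its button end under the catch: both end faces' centres 9 mm above the bed (button end +0.8/-2 mm, flat end +-2 mm), within 3 mm sideways of the holder's middle line (x of button_end in the frame of seat between 0.0223 and 0.0413 m and y of button_end in the frame of seat between -0.003 and 0.003 m and z of button_end in the frame of seat between 0.007 and 0.0098 m and y of flat_end in the frame of seat between -0.003 and 0.003 m and z of flat_end in the frame of seat between 0.007 and 0.011 m and contact force between tester and blue_cell above 2 N and linear speed of blue_cell below 0.01 m/s); the robot touches nothing.
It fails at once if the holder is forced: the cell presses on the tester with over 50 N in all (spring and stop bear 12 N of this in a loaded holder) (contact force between blue_cell and tester above 50 N).
It fails at once if the spring is forced: with the button end still raised, the cell presses on the tester with over 25 N in all (spring, bed and cheeks) (contact force between blue_cell and tester above 25 N and z of button_end in the frame of seat between 0.017 and 0.06 m).
It fails at once if the fingers press on the tester itself with over 20 N (contact force between the fingers and tester above 20 N).
It fails at once if a green cell, the scope, the cutter, the multimeter, the screwdriver or the tape is moved more than 20 mm (distance of any of green_cell_1, green_cell_2, scope, cutter, meter, driver, tape from where it was at the start of the episode above 0.02 m).
It also fails if it takes over 51 s, if anything falls off the work surface, if the arm or the gripper's body presses on something with over 40 N, if the wrist force passes 120 N, or if a joint passes its speed limit or range.

## Robot

A 7-joint arm with a two-finger parallel gripper is mounted at the origin on a cart in front of the work surface, level with it; the furniture and walls round the work are solid. World frame = base frame: x ahead of the robot, y to its left, z up, the work surface at z = 0. Lengths are in mm, angles in degrees, forces in N, time in s.
With the tool pointing down it reaches from about 400 to 875 mm from the base axis. Payload 19.3 kg.
Tool frame: the origin (TCP) lies at the very end of the fingers, on their centre line; the grasp point (between the pads) lies 19 mm behind it (robot.grip_depth is the distance from the TCP to the grasp point, in mm); z points along the fingers, y is the line along which they close (so a half turn about z gives the same grasp; the last joint's range is limited). The gripper opens to 85 mm and grips with 20 to 120 N. Pads are 22 mm wide; open, the fingers measure 114 mm over their backs; the gripper's body (76 mm by 85 mm) begins 54 mm behind the grasp point. The pads swing forward as they close: fully open they stand 13 mm farther back than shut.
Start: joints at [72.869, 29.874, -2.08, 91.645, 1.215, 58.505, -6.463], TCP at [141.728, -608.71, 231.291] pointing down, gripper open.
Joint ranges: [-166.77, 166.77], [-17.47, 122.26], [-85.68, 81.53], [9.62, 139.38], [-72.42, 252.41], [9.2, 110.78], [-144.41, 144.41]. Speed limits (degrees/s): [108.29, 108.29, 136.94, 136.94, 172.46, 172.46, 172.46].

## Interface

Orientations are given as [roll, pitch, yaw] about the fixed x, y, z axes, in that order (R = Rz(yaw) Ry(pitch) Rx(roll)).
In Python, from workcell import robot, cams gives the robot as it stands.
- The arm moves only by the shell command python3 -m jog 'ROWS'. ROWS is JSON, a list of rows, each an object with "slide": the shift along the tool's x, y, z in m, a list of three; "rot": the turn, a rotation vector about the tool's x, y, z in degrees, a list of three; "fingers": the opening, from 0 (shut) to 1 (fully open). A call has 1 to 5 rows; each row shifts and turns the commanded pose from where the row before left it, along the tool's axes as they then stand; what a row does not reach is not made up. A row lasts 1/10 s, in which the tool goes at most 50 mm and 8.59 degrees, less where a joint would pass 70% of its speed; a pose out of reach is approached as far as the arm can. A call is refused whole if a number of a shift passes 0.05 or a number of a turn 8.59, either way. A call with a gripper value outside its range is refused whole. The fingers move at their own pace and stop on an object; the grip force is fixed at half the most. Time passes only in rows, so rows that do not move let the fingers close. It gives the time, the measured TCP pose, the force, the opening and the grip force at its end, in the units of the state.
- robot.sense(): the state, without advancing time (a new reading comes with each control period).
- cams.capture(name): name is "scene" or "side" or "wrist"; returns the picture (480x640x3 uint8, red, green, blue); there is no depth.
- cams.camera_info(name): a dict with "fx", "fy", "cx", "cy" (pixels), "R" (3x3) and "t" (3): a world point X has camera coordinates R X + t. Camera axes: x right, y down, z forward; pixel columns grow to the right and rows downward; lengths in mm; the calibration is good to about 2 mm. A picture is of the moment at which its call begins: read the wrist's pose just before it. camera_info takes no time and is no camera call; for the wrist camera it gives the pose at the moment of the call.
- robot.close_job(): hands the job in; it is judged then, once.
The state is a dict: "t": time; "joints": joint angles; "dq": joint speeds; "tau": joint torques, N m; "tool_pos": TCP position; "eef_rot": TCP orientation; "force": force on the tool from outside, world axes, zero at the start; "torque": the same for the moment, N m; "grip_width": finger opening in mm; "grasp_force": force on a finger pad.
Only numpy, scipy, OpenCV 4.12 (cv2) and the standard library are available. Lean on these libraries where they do the work, as an engineer would, in place of code of your own. Each camera call takes 0.05 s, during which the arm holds its last target. There are 200 camera calls.

## Working session

There is one attempt and no reset: what is moved stays moved. The work goes in short steps, Python scripts to look and compute and a shell command to move; the robot and the scene stay as the last step left them, time stands still between calls to the robot, and variables do not carry over. Pictures are saved under pics/ and viewed, at most 12 in all, crops included, and the job is handed in when it is done.

```bash
mkdir -p pics; ls; python3 - <<'E'
from workcell import robot,cams
import cv2
print(robot.sense())
for n in("scene","side"):
    print(n,cams.camera_info(n)); cv2.imwrite(f"pics/{n}0.png",cams.capture(n)[:,:,::-1])
E
```

```text
pics
{'t': 0.0, 'joints': array([72.86808667, 29.91141665, -2.08333767, 91.6710098 ,  1.21397153,
       58.50550862, -6.46457003]), 'dq': array([-0.0416759 , -0.14971413,  0.10791888, -0.07501935, -0.04377802,
        0.02258848,  0.02478931]), 'tau': array([-3.71214082e-05, -9.27113700e+01,  1.98014170e+00, -3.69924688e+01,
        1.79241219e-02,  8.34307313e-03, -2.17014025e-05]), 'tool_pos': array([ 141.67474978, -608.39805305,  230.71809349]), 'eef_rot': array([-1.79934154e+02,  3.11884329e-03,  1.31088339e+01]), 'force': array([-0.19235389,  0.78534798,  0.46983876]), 'torque': array([-0.02039841,  0.02946001,  0.00589324]), 'grasp_force': 0.0, 'grip_width': 85.2723402525987}
scene {'fx': 528.1573558581748, 'fy': 528.1573558581748, 'cx': 318.72118692789763, 'cy': 237.1942461747699, 'R': array([[-0.72048302, -0.69332912,  0.01410516],
       [-0.40088264,  0.39981372, -0.82428278],
       [ 0.56585981, -0.59953626, -0.5660026 ]]), 't': array([482.23440971, 239.16925892, 983.94140715])}
side {'fx': 474.13479520439, 'fy': 474.13479520439, 'cx': 319.21853585881206, 'cy': 238.96427045842938, 'R': array([[ 0.9634049 , -0.26783574,  0.01072472],
       [-0.14564089, -0.55662066, -0.81790107],
       [ 0.22503274,  0.78640794, -0.57525891]]), 't': array([-528.34953389,  190.66438137,  950.15823378])}
```

View pics/scene0.png

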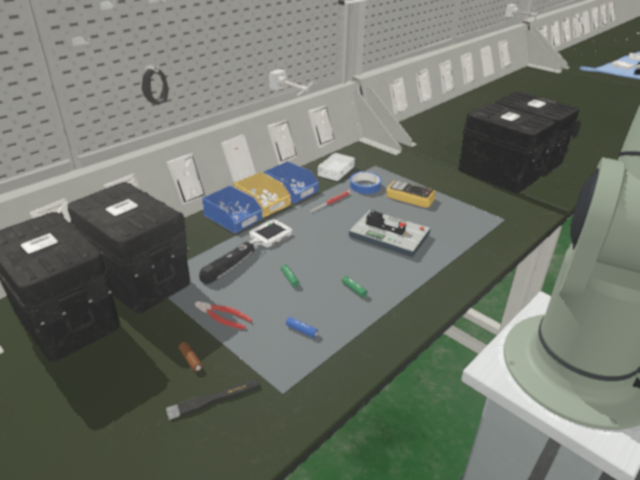

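View pics/side0.png

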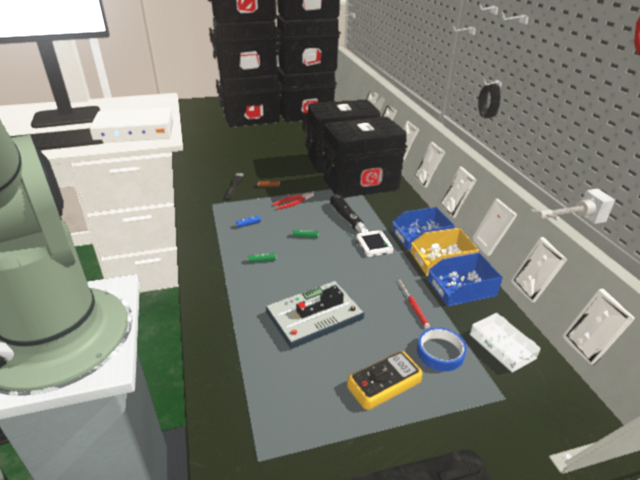

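Blue cell: scene (302,327) / side (247,221). The look-alikes are green, at scene (290,275) and (355,287). Tester: scene (390,233) / side (315,312). I'll confirm the cell in an enlarged crop and compute positions.

```bash
cat > h.py <<'E'
import numpy as np, cv2
from workcell import robot,cams
from scipy.spatial.transform import Rotation as Ro
def ray(ci,uv,z):
    R,t=np.array(ci["R"]),np.array(ci["t"]); c=-R.T@t
    d=R.T@np.array([(uv[0]-ci["cx"])/ci["fx"],(uv[1]-ci["cy"])/ci["fy"],1])
    return c+d*(z-c[2])/d[2]
def proj(ci,X):
    p=np.array(ci["R"])@X+ci["t"]; return p[:2]/p[2]*[ci["fx"],ci["fy"]]+[ci["cx"],ci["cy"]]
E
python3 - <<'E'
from h import *
s=cv2.imread("pics/scene0.png");d=cv2.imread("pics/side0.png")
def crop(im,c,w,h,W,H): return cv2.resize(im[c[1]-h//2:c[1]+h//2,c[0]-w//2:c[0]+w//2],(W,H),interpolation=cv2.INTER_CUBIC)
top=np.hstack([crop(s,(302,327),50,36,400,288),crop(d,(247,221),50,36,400,288)])
bot=np.hstack([crop(s,(390,230),100,72,400,288),crop(d,(315,312),110,80,400,288)])
cv2.imwrite("pics/c1.png",np.vstack([top,bot]))
a,b=cams.camera_info("scene"),cams.camera_info("side")
print(ray(a,(302,327),11),ray(b,(247,221),11),ray(a,(390,230),25),ray(b,(315,310),25))
E
```

```text
[428.8922808  297.64767587  11.        ] [430.00189838 300.7986965   11.        ] [505.87928669 -83.93550761  25.        ] [513.50856314 -92.05183199  25.        ]
```

View pics/c1.png

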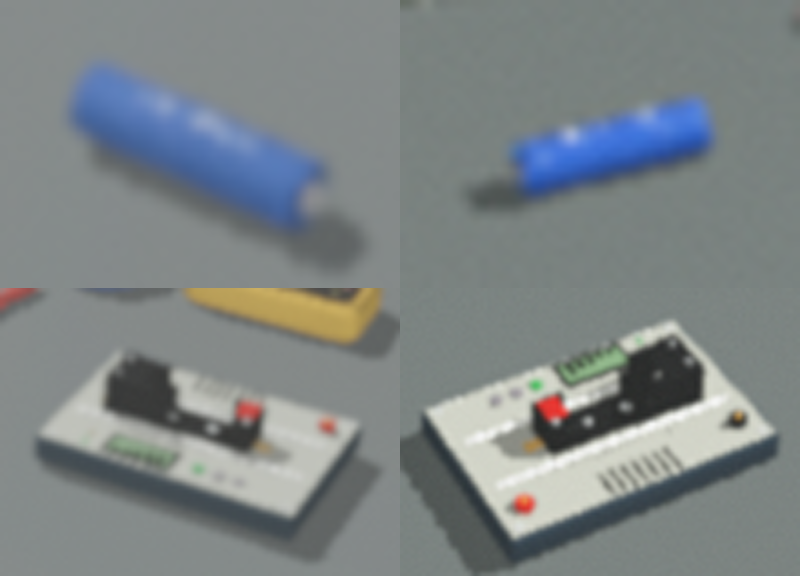

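Crop confirms the single blue cell, with its bare metal button end at scene ≈(316,335) / side ≈(237,224), pointing towards the robot. Next I work out the poses.

```bash
cat >> h.py <<'E'
def go(p,rpy,n=1):
    "tool-frame slide (m) and rotvec (deg) to the pose"
    s=robot.sense(); A=Ro.from_euler("xyz",s["eef_rot"],degrees=True); B=Ro.from_euler("xyz",rpy,degrees=True)
    return A.inv().apply(np.array(p)-s["tool_pos"])/1000,(A.inv()*B).as_rotvec(degrees=True)
E
python3 - <<'E'
from h import *
a,b=cams.camera_info("scene"),cams.camera_info("side")
P=lambda ci,l,z:np.array([ray(ci,u,z)for u in l])
for ci,l in((a,[(288.5,320.9),(316,334.6)]),(b,[(260.1,218.6),(237,224.3)])):
    q=P(ci,l,11);d=q[1]-q[0];print(q.mean(0),np.linalg.norm(d),np.degrees(np.arctan2(d[1],d[0])))
for ci,l in((a,[(349.5,231.3),(371.3,209.5),(430.5,228.3),(413.3,251.3)]),(b,[(266.6,305.5),(334.8,281.4),(364,311.6),(291.4,341.3)])):
    q=P(ci,l,25);print(q.round(),q.mean(0))
    for i in range(4):
        d=q[(i+1)%4]-q[i];print(np.linalg.norm(d),np.degrees(np.arctan2(d[1],d[0])))
print(cams.camera_info("wrist"))
print(go((430,290,200),(180,0,0)))
E
```

```text
[427.53211058 298.85249705  11.        ] 66.58972786888832 -170.22098855935545
[434.00140253 297.5976879   11.        ] 65.37888732608529 -169.10784639736522
[[ 573.   -8.   25.]
 [ 600. -127.   25.]
 [ 439. -162.   25.]
 [ 412.  -51.   25.]] [506.10781806 -86.93311243  25.        ]
121.17641424686542 -76.98934263435564
164.86374935083464 -167.6686122571061
114.04600530570234 103.64414698319797
166.19392088025128 14.797759886658529
[[ 420.  -53.   25.]
 [ 580.  -15.   25.]
 [ 610. -123.   25.]
 [ 447. -163.   25.]] [514.14262855 -88.61391753  25.        ]
164.6884501516705 13.247708433247963
111.26504249420837 -74.35777350679885
167.43598879020107 -165.89462631956835
113.69037053617335 104.21530361923394
{'fx': 362.35573991591014, 'fy': 362.35573991591014, 'cx': 322.43935405462935, 'cy': 242.7378486377228, 'R': array([[ 0.22654157, -0.974     , -0.00170943],
       [-0.92436006, -0.21554836,  0.31479737],
       [-0.3069811 , -0.06973456, -0.94915736]]), 't': array([-625.17825206,  -41.52064237,  380.74356775])}
(array([ 0.48459178, -0.80958633,  0.03158278]), array([-5.85061221e-02,  1.17394955e-02,  1.31070924e+01]))
```

```bash
python3 -m jog '[{"slide":[0.034,-0.0302,0.0036]},{"slide":[0.034,-0.0302,0.0036]},{"slide":[0.034,-0.0302,0.0036]},{"slide":[0.034,-0.0302,0.0036]},{"slide":[0.034,-0.0302,0.0036]}]' && python3 -m jog '[{"slide":[0.034,-0.0302,0.0036]},{"slide":[0.034,-0.0302,0.0036]},{"slide":[0.034,-0.0302,0.0036]},{"slide":[0.034,-0.0302,0.0036]},{"slide":[0.034,-0.0302,0.0036]}]' && python3 -m jog '[{"slide":[0.034,-0.0302,0.0036]},{"slide":[0.034,-0.0302,0.0036]},{"slide":[0.034,-0.0302,0.0036]},{"slide":[0.034,-0.0302,0.0036],"rot":[0,0,-0.9]},{"slide":[0,0,0]}]'
python3 - <<'E'
from h import *
s=robot.sense();print(s["tool_pos"],s["eef_rot"],s["joints"])
print({k:np.array(v).tolist() for k,v in cams.camera_info("wrist").items()});cv2.imwrite("pics/w1.png",cams.capture("wrist")[:,:,::-1])
print(robot.sense()["tool_pos"])
print(go((510,-88,180),(180,0,14)))
E
```

```text
[ 141.63423325 -608.41754144  230.78644605] [-1.79940666e+02  4.97451626e-03  1.31070962e+01] [72.86984611 29.9049945  -2.08169149 91.67130172  1.21571685 58.50533663
 -6.46403956]
{'fx': 362.35573991591014, 'fy': 362.35573991591014, 'cx': 322.43935405462935, 'cy': 242.7378486377228, 'R': [[0.22654156863942562, -0.9739999977105538, -0.0017094262880317684], [-0.9243600597814784, -0.21554835865080293, 0.3147973712783042], [-0.3069811029349759, -0.06973456490715747, -0.9491573593972918]], 't': [-625.1782520647715, -41.520642372687185, 380.7435677490742]}
[ 141.687356   -608.48904421  230.87753229]
(array([ 0.47676154, -0.42335287,  0.05120887]), array([-0.04629856,  0.0009271 , -0.89144665]))schema error: expected keys slide, rot, fingers
```

View pics/w1.png

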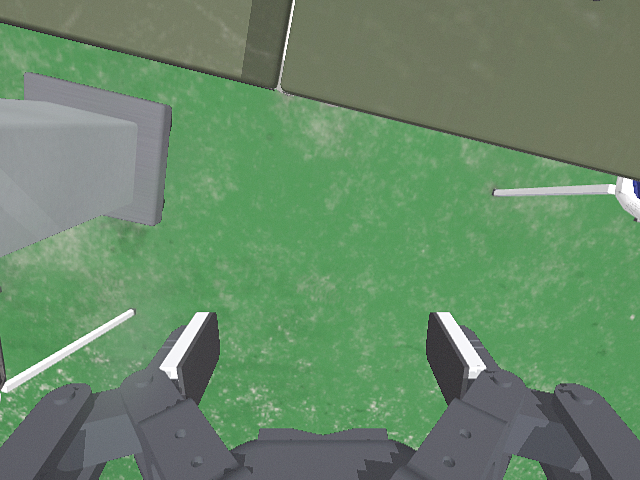

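The rows were refused because every row needs all three keys, so the picture only shows the floor and the open fingers (tips at about (200,315) and (440,315)). Resending with full rows.

```bash
python3 -m jog '[{"slide":[0.034,-0.0302,0.0036],"rot":[0,0,0],"fingers":1},{"slide":[0.034,-0.0302,0.0036],"rot":[0,0,0],"fingers":1},{"slide":[0.034,-0.0302,0.0036],"rot":[0,0,0],"fingers":1},{"slide":[0.034,-0.0302,0.0036],"rot":[0,0,0],"fingers":1},{"slide":[0.034,-0.0302,0.0036],"rot":[0,0,0],"fingers":1}]' && python3 -m jog '[{"slide":[0.034,-0.0302,0.0036],"rot":[0,0,0],"fingers":1},{"slide":[0.034,-0.0302,0.0036],"rot":[0,0,0],"fingers":1},{"slide":[0.034,-0.0302,0.0036],"rot":[0,0,0],"fingers":1},{"slide":[0.034,-0.0302,0.0036],"rot":[0,0,0],"fingers":1},{"slide":[0.034,-0.0302,0.0036],"rot":[0,0,0],"fingers":1}]' && python3 -m jog '[{"slide":[0.034,-0.0302,0.0036],"rot":[0,0,0],"fingers":1},{"slide":[0.034,-0.0302,0.0036],"rot":[0,0,0],"fingers":1},{"slide":[0.034,-0.0302,0.0036],"rot":[0,0,0],"fingers":1},{"slide":[0.034,-0.0302,0.0036],"rot":[0,0,0.9],"fingers":1},{"slide":[0,0,0],"rot":[0,0,0],"fingers":1}]'
python3 - <<'E'
from h import *
s=robot.sense();print(s["tool_pos"],s["eef_rot"],s["joints"])
print(go((510,-88,180),(180,0,14)),go((431,298,130),(180,0,10)))
E
```

```text
t: 0.65
tool_pos: [273.7, -421.4, 213.1]
eef_rot: [-180.0, 0.0, 13.1]
force: [1.8, -0.4, 0.1]
grip_width: 85.4
grasp_force: 0.0
t: 1.15
tool_pos: [405.1, -235.9, 195.3]
eef_rot: [180.0, -0.0, 13.1]
force: [0.6, -0.6, 0.4]
grip_width: 85.4
grasp_force: 0.0
t: 1.65
tool_pos: [512.0, -83.2, 180.4]
eef_rot: [-179.9, -0.1, 12.6]
force: [-0.9, -0.7, 0.6]
grip_width: 85.5
grasp_force: 0.0
[511.97234945 -83.20023104 180.37017744] [-1.79875866e+02 -7.13323156e-02  1.25765096e+01] [ 12.52019317  24.42324613 -12.74493319 110.09786558   7.07067199
  46.19047753 -81.44431646]
(array([-0.0029706 ,  0.00425592,  0.00035726]), array([-0.12324175, -0.07287065, -1.42341239])) (array([ 0.0039115 , -0.38957487,  0.05121924]), array([-0.12571718, -0.0685292 ,  2.57658553]))
```

```bash
python3 - <<'E'
from h import *
import json
ci={k:np.array(v).tolist() for k,v in cams.camera_info("wrist").items()};json.dump(ci,open("w2.json","w"))
im=cams.capture("wrist")[:,:,::-1];cv2.imwrite("pics/w2full.png",im)
p=proj(ci,np.array([510,-88,28]));print(p)
x0,y0=int(p[0])-160,int(p[1])-120;x0=max(0,min(x0,320));y0=max(0,min(y0,240));print(x0,y0)
cv2.imwrite("pics/w2.png",cv2.resize(im[y0:y0+240,x0:x0+320],(800,600),interpolation=cv2.INTER_CUBIC))
E
```

```text
[326.98046115 226.68365617]
166 106
```

View pics/w2.png

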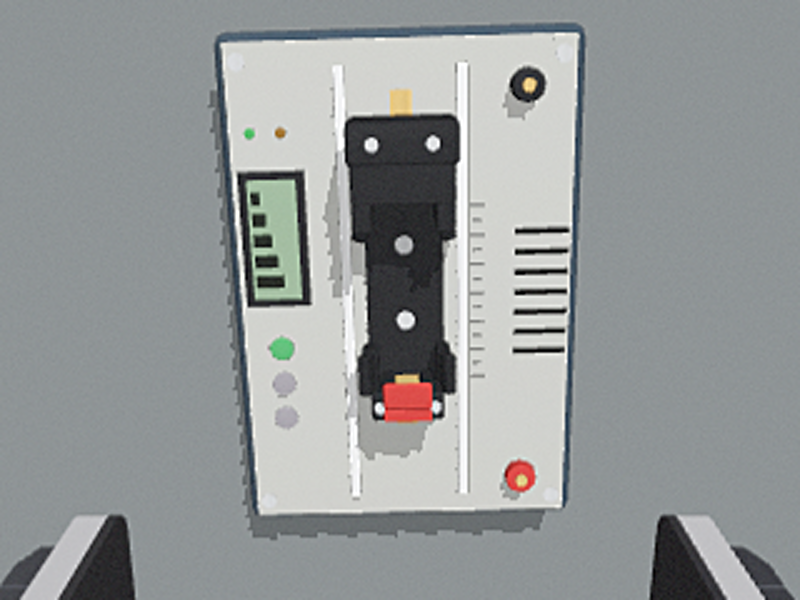

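The close view shows the holder axis running up the image: red catch tip at crop (407,383), hood front edge at about (405,205), bed screws at (404,245) and (405,320). Light-top corners are (220,40), (580,35), (567,508), (257,515).

```bash
python3 - <<'E'
from h import *
import json
ci=json.load(open("w2.json"))
f=lambda u,z:ray(ci,np.array(u)/2.5+[166,106],z)
q=np.array([f(u,25) for u in[(220,40),(580,35),(567,508),(257,515)]]);c=q.mean(0);print(q.round(),c)
for i in range(4):
    d=q[(i+1)%4]-q[i];print(np.linalg.norm(d).round(1),np.degrees(np.arctan2(d[1],d[0])).round(2))
# rails
for l in([(338,68),(356,495)],[(462,65),(463,490)]):
    a=np.array([f(u,25) for u in l]);d=a[1]-a[0];print("rail",a.round(),np.degrees(np.arctan2(d[1],d[0])))
th=np.radians(-166);X=np.array([np.cos(th),np.sin(th),0]);Y=np.array([-X[1],X[0],0])
for n,u,z in(("catch tip",(407,383),50),("catch front",(407,420),45),("hood edge",(405,205),54),("hoodback",(403,117),54),("screw1",(404,245),28),("screw2",(405,320),28),("contactback",(400,90),25)):
    p=f(u,z);print(n,p.round(1),((p-c)@X).round(1),((p-c)@Y).round(1))
E
```

```text
[[ 579.  -14.   25.]
 [ 605. -123.   25.]
 [ 445. -165.   25.]
 [ 418.  -54.   25.]] [511.95551402 -88.90462177  25.        ]
112.3 -76.68
165.3 -165.36
114.5 104.11
166.8 13.88
rail [[579. -51.  25.]
 [434. -88.  25.]] -165.96707015691334
rail [[ 589.  -89.   25.]
 [ 444. -126.   25.]] -165.89052295247555
catch tip [489.8 -93.9  50. ] 22.7 -0.5
catch front [475.1 -97.3  45. ] 37.8 -0.8
hood edge [546.4 -80.3  54. ] -35.5 -0.0
hoodback [571.2 -74.   54. ] -61.1 -0.1
screw1 [529.1 -84.2  28. ] -17.8 -0.4
screw2 [503.9 -90.3  28. ] 8.2 -0.6
contactback [577. -72.  25.] -67.2 -0.6
```

Holder sits about 6 mm toward the spring end: its origin is ≈(518,-87) and its axis is at -166°. Now to the cell.

```bash
python3 -m jog '[{"slide":[0,-0.0433,0.004],"rot":[0,0,0.5],"fingers":1},{"slide":[0,-0.0433,0.004],"rot":[0,0,0.5],"fingers":1},{"slide":[0,-0.0433,0.004],"rot":[0,0,0.5],"fingers":1},{"slide":[0,-0.0433,0.004],"rot":[0,0,0.5],"fingers":1},{"slide":[0,-0.0433,0.004],"rot":[0,0,0.5],"fingers":1}]' && python3 -m jog '[{"slide":[0,-0.0433,0.004],"rot":[0,0,0],"fingers":1},{"slide":[0,-0.0433,0.004],"rot":[0,0,0],"fingers":1},{"slide":[0,-0.0433,0.004],"rot":[0,0,0],"fingers":1},{"slide":[0,-0.0433,0.004],"rot":[0,0,0],"fingers":1},{"slide":[0,0,0],"rot":[0,0,0],"fingers":1}]' && python3 -m jog '[{"slide":[0,0,0],"rot":[0,0,0],"fingers":1},{"slide":[0,0,0],"rot":[0,0,0],"fingers":1}]'
python3 - <<'E'
from h import *
import json
s=robot.sense();print(s["tool_pos"],s["eef_rot"],s["joints"])
ci={k:np.array(v).tolist() for k,v in cams.camera_info("wrist").items()};json.dump(ci,open("w3.json","w"))
im=cams.capture("wrist")[:,:,::-1]
cv2.imwrite("pics/w3.png",im)
hsv=cv2.cvtColor(im,cv2.COLOR_BGR2HSV);m=cv2.inRange(hsv,(105,120,60),(125,255,255))
n,l,st,ce=cv2.connectedComponentsWithStats(m)
for i in range(1,n):
    if st[i,4]>500:
        ys,xs=np.nonzero(l==i);r=cv2.minAreaRect(np.c_[xs,ys].astype(np.float32));b=cv2.boxPoints(r)
        w=np.array([ray(ci,u,11) for u in b]);print(st[i],r,w.round(1).tolist())
E
```

```text
t: 2.2
tool_pos: [466.8, 123.7, 160.9]
eef_rot: [180.0, -0.0, 9.6]
force: [1.1, 0.1, -0.5]
grip_width: 85.6
grasp_force: 0.0
t: 2.7
tool_pos: [436.4, 298.8, 144.5]
eef_rot: [-179.9, 0.0, 10.0]
force: [0.0, -0.7, 0.3]
grip_width: 85.6
grasp_force: 0.0
t: 2.9
tool_pos: [438.7, 292.4, 144.9]
eef_rot: [179.9, 0.0, 9.6]
force: [0.4, 0.2, -0.4]
grip_width: 84.9
grasp_force: 0.0
[438.68657623 292.41327831 144.89266869] [1.79948117e+02 7.20566948e-03 9.60318299e+00] [ -28.81587026   28.26893555  -15.12002483  110.40116487   10.55820339
   42.68519512 -130.40438145]
[ 300  195   26   84 1653] ((312.48162841796875, 236.54071044921875), (83.13352966308594, 23.141496658325195), 87.70938873291016) [[462.5, 313.6, 11.0], [466.2, 296.2, 11.0], [398.0, 281.9, 11.0], [394.0, 300.7, 11.0]]
```

View pics/w3.png

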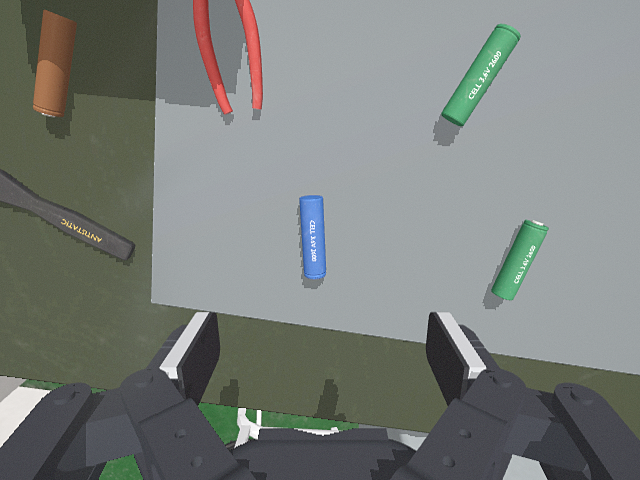

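The cell lies at (312,237) in the wrist view, button end nearest the gripper. Grasp point ≈(428.5,297.7), yaw 11.3°.

```bash
python3 - <<'E'
from h import *
print(go((428.5,297.7,30),(180,0,11.3)))
E
```

```text
(array([-0.00928254, -0.00705817,  0.11500092]), array([ 0.04249873, -0.00336438, -1.72097996]))
```

```bash
python3 -m jog '[{"slide":[-0.0092,-0.007,0.03],"rot":[0,0,-1.7],"fingers":1},{"slide":[0,0,0.035],"rot":[0,0,0],"fingers":0.6},{"slide":[0,0,0.03],"rot":[0,0,0],"fingers":0.6},{"slide":[0,0,0.02],"rot":[0,0,0],"fingers":0.6},{"slide":[0,0,0],"rot":[0,0,0],"fingers":0.6}]' && python3 -m jog '[{"slide":[0,0,0],"rot":[0,0,0],"fingers":0.6},{"slide":[0,0,0],"rot":[0,0,0],"fingers":0.6}]'
python3 - <<'E'
from h import *
import json
print(go((428.5,297.7,5),(180,0,11.3)))
ci={k:np.array(v).tolist() for k,v in cams.camera_info("wrist").items()}
im=cams.capture("wrist")[:,:,::-1];cv2.imwrite("pics/w4.png",im)
m=cv2.inRange(cv2.cvtColor(im,cv2.COLOR_BGR2HSV),(105,120,60),(125,255,255))
n,l,st,ce=cv2.connectedComponentsWithStats(m);i=1+st[1:,4].argmax()
ys,xs=np.nonzero(l==i);r=cv2.minAreaRect(np.c_[xs,ys].astype(np.float32))
print(st[i],r,np.array([ray(ci,u,11) for u in cv2.boxPoints(r)]).round(1).tolist())
E
```

```text
t: 3.45
tool_pos: [427.3, 297.5, 28.0]
eef_rot: [179.9, 0.2, 11.3]
force: [-0.2, -0.6, 1.3]
grip_width: 51.0
grasp_force: 0.0
t: 3.65
tool_pos: [428.8, 299.4, 31.2]
eef_rot: [-180.0, -0.1, 11.4]
force: [-0.7, -0.2, 0.3]
grip_width: 51.4
grasp_force: 0.0
(array([-0.00064217,  0.00163773,  0.02619693]), array([-0.03787927, -0.09198776,  0.05880454]))
[ 305  222   39  134 4438] ((324.0, 288.5), (133.0, 38.0), 90.0) [[463.1, 313.7, 11.0], [466.6, 296.4, 11.0], [395.8, 280.9, 11.0], [391.8, 300.5, 11.0]]
```

```bash
python3 -m jog '[{"slide":[-0.0006,0.0012,0.016],"rot":[0,0,0],"fingers":0.6},{"slide":[0,0,0.0102],"rot":[0,0,0],"fingers":0.6},{"slide":[0,0,0],"rot":[0,0,0],"fingers":0.6},{"slide":[0,0,0],"rot":[0,0,0],"fingers":0.6},{"slide":[0,0,0],"rot":[0,0,0],"fingers":0.3}]' && python3 -m jog '[{"slide":[0,0,0],"rot":[0,0,0],"fingers":0},{"slide":[0,0,0],"rot":[0,0,0],"fingers":0},{"slide":[0,0,0],"rot":[0,0,0],"fingers":0},{"slide":[0,0,0],"rot":[0,0,0],"fingers":0},{"slide":[0,0,0],"rot":[0,0,0],"fingers":0}]' 
python3 - <<'E'
from h import *
cv2.imwrite("pics/w5.png",cams.capture("wrist")[:,:,::-1])
E
```

```text
t: 4.2
tool_pos: [427.8, 298.4, 4.3]
eef_rot: [-180.0, -0.0, 11.4]
force: [-0.1, -0.0, 0.2]
grip_width: 38.2
grasp_force: 0.0
t: 4.7
tool_pos: [427.8, 298.4, 4.3]
eef_rot: [-180.0, -0.0, 11.4]
force: [-2.1, -0.5, 8.7]
grip_width: 15.3
grasp_force: 59.1
```

View pics/w5.png

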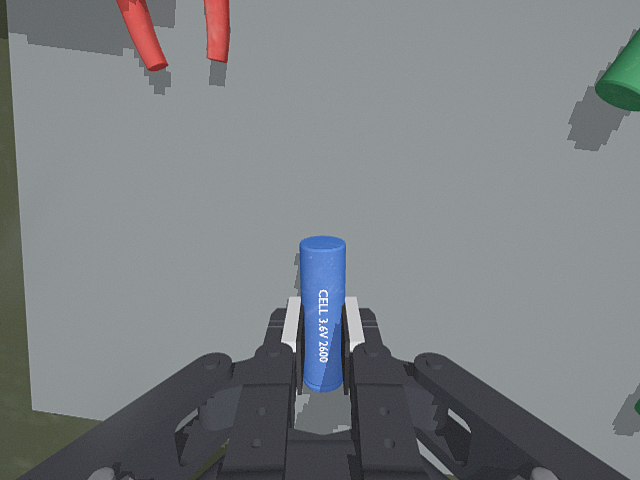

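The cell is gripped between the pads, with the flat end face at rows 236–250 and column 323. I'll measure its position in the hand and prepare the insertion pose maths.

```bash
cat >> h.py <<'E'
H=np.array([518.0,-87.0,28.0]); YAW=14.0; L=36.3; HT=6.7
def pose(xf,dz,th,yo=0):
    "TCP pose for flat-end centre at holder x=xf, lower corner dz above bed, tilt th"
    t=np.radians(th);a=np.radians(180+YAW);X=np.array([np.cos(a),np.sin(a),0]);Y=np.array([-X[1],X[0],0]);Z=np.array([0,0,1])
    u=np.cos(t)*X+np.sin(t)*Z;n=-np.sin(t)*X+np.cos(t)*Z
    return H+xf*X+yo*Y+(9*np.cos(t)+dz)*Z+L*u-HT*n,(180,th,YAW)
def where():
    s=robot.sense();p=s["tool_pos"];R=Ro.from_euler("xyz",s["eef_rot"],degrees=True)
    F=p+R.apply([L,0,-HT]);a=np.radians(180+YAW);d=F-H
    B=p+R.apply([L-65,0,-HT])-H
    g=lambda d:np.round([d[0]*np.cos(a)+d[1]*np.sin(a),-d[0]*np.sin(a)+d[1]*np.cos(a),d[2]],1)
    return "flat",g(d),"button",g(B),"rot",s["eef_rot"].round(2),"F",s["force"].round(1),"grip",round(s["grasp_force"])
E
python3 - <<'E'
from h import *
s=robot.sense();ci=cams.camera_info("wrist");R=Ro.from_euler("xyz",s["eef_rot"],degrees=True)
for u,z in(((323,237),2.5),((323,243),11),((323,250),20)): print(R.inv().apply(ray(ci,u,z)-s["tool_pos"]))
p,r=pose(-20,30,30);print(p,r,go((p[0],p[1],130),(180,0,14)))
E
```

```text
[34.99162055  1.11832172  1.81575265]
[35.175105    1.11211712 -6.68413006]
[ 35.42543308   1.10553849 -15.68396992]
[503.65250669 -90.57723185  78.14185843] (180, 30, 14.0) (array([-0.00248966,  0.39619508, -0.12581278]), array([-0.01431714, -0.03708776, -2.58818493]))
```

```bash
sed -i 's/L=36.3/L=35.6/' h.py; python3 -m jog '[{"slide":[0,0,-0.02],"rot":[0,0,0],"fingers":0},{"slide":[0,0,-0.04],"rot":[0,0,0],"fingers":0},{"slide":[0,0,-0.04],"rot":[0,0,0],"fingers":0},{"slide":[0,0.02,-0.026],"rot":[0,0,-1.3],"fingers":0},{"slide":[0,0.04,0],"rot":[0,0,-1.3],"fingers":0}]' && python3 -m jog '[{"slide":[0,0.042,0],"rot":[0,0,0],"fingers":0},{"slide":[0,0.042,0],"rot":[0,0,0],"fingers":0},{"slide":[0,0.042,0],"rot":[0,0,0],"fingers":0},{"slide":[0,0.042,0],"rot":[0,0,0],"fingers":0},{"slide":[0,0.042,0],"rot":[0,0,0],"fingers":0}]' && python3 -m jog '[{"slide":[0,0.042,0],"rot":[0,0,0],"fingers":0},{"slide":[0,0.042,0],"rot":[0,-7.5,0],"fingers":0},{"slide":[0,0.032,0],"rot":[0,-7.5,0],"fingers":0},{"slide":[0,0,0],"rot":[0,-7.5,0],"fingers":0},{"slide":[0,0,0],"rot":[0,-7.5,0],"fingers":0}]' && python3 -m jog '[{"slide":[0,0,0],"rot":[0,0,0],"fingers":0},{"slide":[0,0,0],"rot":[0,0,0],"fingers":0}]'
python3 - <<'E'
from h import *
print(where());print(robot.sense()["joints"]);print(go(*pose(-20,30,30)))
E
```

```text
t: 5.25
tool_pos: [441.3, 242.1, 133.3]
eef_rot: [-179.8, -0.3, 14.3]
force: [1.6, 0.0, -2.7]
grip_width: 15.3
grasp_force: 58.8
t: 5.75
tool_pos: [491.4, 34.0, 130.0]
eef_rot: [180.0, -0.0, 14.0]
force: [0.0, 1.1, -1.6]
grip_width: 15.3
grasp_force: 58.8
t: 6.25
tool_pos: [519.6, -77.9, 130.5]
eef_rot: [180.0, 30.2, 13.9]
force: [-0.2, 0.2, -0.6]
grip_width: 15.0
grasp_force: 58.8
t: 6.45
tool_pos: [519.2, -76.5, 129.0]
eef_rot: [-180.0, 30.0, 14.0]
force: [-1.2, -0.7, -1.0]
grip_width: 15.4
grasp_force: 58.8
('flat', array([-37.9,  -9.9,  89. ]), 'button', array([ 18.4,  -9.9, 121.5]), 'rot', array([-179.97,   29.96,   14.05]), 'F', array([-1.2, -0.7, -1. ]), 'grip', 59)
[  4.9110391   44.39474538 -10.93102497  88.46114687  12.38312524
  78.02763178 -86.78904597]
(array([0.01004731, 0.00992217, 0.05327001]), array([-0.00298799, -0.04313595,  0.04244752]))
```

```bash
python3 -m jog '[{"slide":[0.005,0.005,0.03],"rot":[0,0,0],"fingers":0},{"slide":[0.005,0.005,0.023],"rot":[0,0,0],"fingers":0},{"slide":[0,0,0],"rot":[0,0,0],"fingers":0},{"slide":[0,0,0],"rot":[0,0,0],"fingers":0},{"slide":[0,0,0],"rot":[0,0,0],"fingers":0}]'
python3 - <<'E'
from h import *
import json
print(where())
ci={k:np.array(v).tolist() for k,v in cams.camera_info("wrist").items()};json.dump(ci,open("w6.json","w"))
im=cams.capture("wrist")[:,:,::-1];cv2.imwrite("pics/w6.png",im)
d=cams.capture("side")[:,:,::-1];cv2.imwrite("pics/side6.png",d)
a=cv2.resize(im[120:420,220:420],(400,600),interpolation=cv2.INTER_CUBIC)
c=cv2.resize(d[262:352,285:345],(400,600),interpolation=cv2.INTER_CUBIC)
cv2.imwrite("pics/c6.png",np.hstack([a,c]))
E
```

```text
t: 6.95
tool_pos: [505.3, -90.5, 80.3]
eef_rot: [180.0, 29.8, 14.0]
force: [0.6, -0.3, -1.0]
grip_width: 15.1
grasp_force: 58.8
('flat', array([-21. ,   0.3,  40.4]), 'button', array([35.4,  0.3, 72.8]), 'rot', array([179.97,  29.83,  14.  ]), 'F', array([ 0.6, -0.3, -1. ]), 'grip', 59)
```

View pics/c6.png

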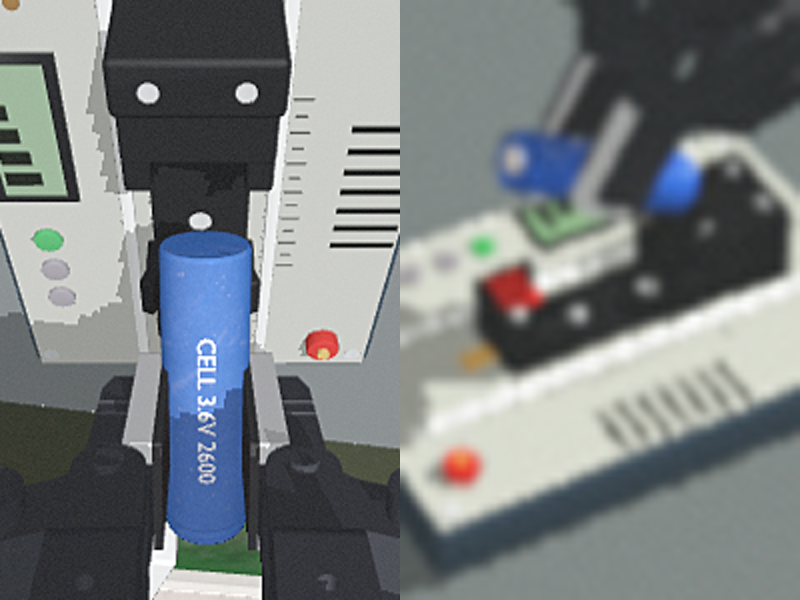

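Wrist view: flat end centre at crop (206,245), holder bed screw at (200,221), hood screws at (148,93) and (246,93). The holder looks slightly left of the cell, so I'll compute the offset.

```bash
python3 - <<'E'
from h import *
import json
ci=json.load(open("w6.json"));s=robot.sense();R=Ro.from_euler("xyz",s["eef_rot"],degrees=True)
a=np.radians(180+YAW);X=np.array([np.cos(a),np.sin(a),0]);Y=np.array([-X[1],X[0],0])
f=lambda u,z:ray(ci,np.array(u)/2+[220,120],z)-H
for n,u,z in(("bedscrew",(200,221),28),("hs1",(148,93),54),("hs2",(246,93),54),("hoodL",(104,62),54),("hoodR",(290,62),54),("hoodfrontL",(118,118),54),("hoodfrontR",(275,118),54),("hoodedge",(200,165),54),("cheekL",(122,190),45),("cheekR",(272,190),45),("flat",(206,245),28+40.4)):
    p=f(u,z);print(n,(p@X).round(1),(p@Y).round(1))
E
```

```text
bedscrew 14.5 -0.1
hs1 -46.7 -9.2
hs2 -46.7 8.8
hoodL -53.4 -16.6
hoodR -53.4 16.3
hoodfrontL -40.9 -15.3
hoodfrontR -40.9 14.5
hoodedge -29.0 0.2
cheekL -13.4 -17.5
cheekR -13.4 16.4
flat -20.9 1.4
```

The cell sits about 1.6 mm to the +y side relative to the holder in the same image, so I'll correct that and descend to 6 mm above the bed.

```bash
python3 - <<'E'
import re
a=14;import numpy as np
Y=np.array([.2419,-.9703]);h=np.array([518.0,-87.0])-1.3*Y;s=open("h.py").read()
open("h.py","w").write(s.replace("[518.0,-87.0,28.0]",f"[{h[0]:.2f},{h[1]:.2f},28.0]"))
E
python3 - <<'E'
from h import *
print(where(),go(*pose(-20,6,30)))
E
```

```text
('flat', array([-20.9,   1.6,  40. ]), 'button', array([35.5,  1.6, 72.4]), 'rot', array([179.97,  29.87,  14.01]), 'F', array([ 0.8, -0.3, -0.6]), 'grip', 59) (array([ 0.01230369, -0.00163227,  0.02310394]), array([ 0.0300823 , -0.13046924,  0.00434294]))
```

```bash
python3 -m jog '[{"slide":[0.004,-0.0016,0.008],"rot":[0,0,0],"fingers":0},{"slide":[0.004,0,0.008],"rot":[0,0,0],"fingers":0},{"slide":[0.0043,0,0.007],"rot":[0,0,0],"fingers":0},{"slide":[0,0,0],"rot":[0,0,0],"fingers":0},{"slide":[0,0,0],"rot":[0,0,0],"fingers":0}]'
python3 - <<'E'
from h import *
import json
print(where(),go(*pose(-20,0,30)))
im=cams.capture("wrist")[:,:,::-1]; d=cams.capture("side")[:,:,::-1]
a=cv2.resize(im[120:420,220:420],(400,600),interpolation=cv2.INTER_CUBIC)
c=cv2.resize(d[262:352,285:345],(400,600),interpolation=cv2.INTER_CUBIC)
cv2.imwrite("pics/c7.png",np.hstack([a,c]))
E
```

```text
t: 7.55
tool_pos: [503.0, -89.4, 52.4]
eef_rot: [-180.0, 30.0, 14.0]
force: [-0.3, 0.0, -0.3]
grip_width: 15.4
grasp_force: 58.8
('flat', array([-19. ,  -0. ,  12.4]), 'button', array([37.3,  0. , 44.9]), 'rot', array([-179.98,   30.04,   14.02]), 'F', array([-0.3,  0. , -0.3]), 'grip', 59) (array([ 3.15521816e-03, -6.16585301e-06,  3.50461626e-03]), array([-0.0066524 ,  0.03911188,  0.01655366]))
```

View pics/c7.png

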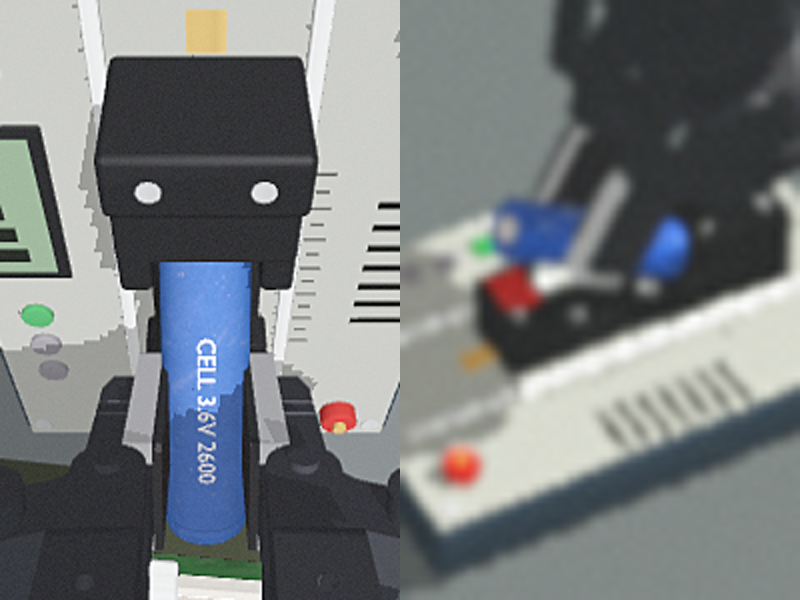

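Now aligned: cell centre at column 206, hood centre at 207. Lowering to the bed with force checks.

```bash
python3 -m jog '[{"slide":[0.0008,0,0.0013],"rot":[0,0,0],"fingers":0},{"slide":[0.0007,0,0.0013],"rot":[0,0,0],"fingers":0},{"slide":[0,0,0],"rot":[0,0,0],"fingers":0},{"slide":[0,0,0],"rot":[0,0,0],"fingers":0}]'; python3 -c "from h import *;print(where())"; python3 -m jog '[{"slide":[0.0004,0,0.0007],"rot":[0,0,0],"fingers":0},{"slide":[0,0,0],"rot":[0,0,0],"fingers":0},{"slide":[0,0,0],"rot":[0,0,0],"fingers":0}]'; python3 -c "from h import *;print(where())"
```

```text
t: 8.05
tool_pos: [503.1, -89.5, 49.7]
eef_rot: [-180.0, 30.0, 14.0]
force: [-0.4, 0.4, -0.4]
grip_width: 15.2
grasp_force: 58.8
('flat', array([-19.1,   0.1,   9.7]), 'button', array([37.1,  0.1, 42.2]), 'rot', array([-180.  ,   30.  ,   14.01]), 'F', array([-0.4,  0.4, -0.4]), 'grip', 59)
t: 8.35
tool_pos: [503.1, -89.5, 48.9]
eef_rot: [-180.0, 30.0, 14.0]
force: [0.2, -0.1, -0.9]
grip_width: 14.6
grasp_force: 58.8
('flat', array([-19.1,   0.1,   8.9]), 'button', array([37.2,  0.1, 41.4]), 'rot', array([-180.  ,   30.  ,   14.01]), 'F', array([ 0.2, -0.1, -0.9]), 'grip', 59)
```

```bash
python3 -m jog '[{"slide":[0.0003,0,0.0005],"rot":[0,0,0],"fingers":0},{"slide":[0.0017,0,-0.001],"rot":[0,0,0],"fingers":0},{"slide":[0.0017,0,-0.001],"rot":[0,0,0],"fingers":0},{"slide":[0.0017,0,-0.001],"rot":[0,0,0],"fingers":0},{"slide":[0,0,0],"rot":[0,0,0],"fingers":0}]'; python3 -c "from h import *;print(where())"; python3 -m jog '[{"slide":[0.0013,0,-0.00075],"rot":[0,0,0],"fingers":0},{"slide":[0.0013,0,-0.00075],"rot":[0,0,0],"fingers":0},{"slide":[0,0,0],"rot":[0,0,0],"fingers":0},{"slide":[0,0,0],"rot":[0,0,0],"fingers":0}]'; python3 -c "from h import *;print(where())"
```

```text
t: 8.85
tool_pos: [509.2, -87.9, 48.4]
eef_rot: [-180.0, 30.0, 14.0]
force: [0.1, -0.2, -1.0]
grip_width: 15.3
grasp_force: 58.8
('flat', array([-25.4,   0. ,   8.4]), 'button', array([30.9,  0.1, 40.9]), 'rot', array([-180.  ,   29.99,   14.01]), 'F', array([ 0.1, -0.2, -1. ]), 'grip', 59)
t: 9.25
tool_pos: [511.6, -87.4, 48.4]
eef_rot: [180.0, 30.0, 14.0]
force: [-2.7, 0.2, -0.0]
grip_width: 15.1
grasp_force: 58.8
('flat', array([-27.8,   0.1,   8.4]), 'button', array([28.5,  0.1, 40.9]), 'rot', array([180.  ,  30.03,  14.  ]), 'F', array([-2.7,  0.2, -0. ]), 'grip', 59)
```

Spring touched (2.7 N). Pushing in 6 mm slowly.

```bash
python3 -m jog '[{"slide":[0.0009,0,-0.0005],"rot":[0,0,0],"fingers":0},{"slide":[0.0009,0,-0.0005],"rot":[0,0,0],"fingers":0},{"slide":[0.0009,0,-0.0005],"rot":[0,0,0],"fingers":0},{"slide":[0,0,0],"rot":[0,0,0],"fingers":0}]'; python3 -c "from h import *;print(where())"; python3 -m jog '[{"slide":[0.0009,0,-0.0005],"rot":[0,0,0],"fingers":0},{"slide":[0.0009,0,-0.0005],"rot":[0,0,0],"fingers":0},{"slide":[0.0007,0,-0.0004],"rot":[0,0,0],"fingers":0},{"slide":[0,0,0],"rot":[0,0,0],"fingers":0},{"slide":[0,0,0],"rot":[0,0,0],"fingers":0}]'; python3 -c "from h import *;print(where())"
```

```text
t: 9.65
tool_pos: [514.6, -86.6, 48.3]
eef_rot: [-180.0, 30.0, 14.0]
force: [-5.1, -1.4, 1.0]
grip_width: 15.0
grasp_force: 58.7
('flat', array([-30.9,   0.1,   8.3]), 'button', array([25.3,  0.1, 40.8]), 'rot', array([-180.  ,   30.04,   14.  ]), 'F', array([-5.1, -1.4,  1. ]), 'grip', 59)
t: 10.15
tool_pos: [516.9, -86.0, 48.3]
eef_rot: [-180.0, 30.1, 14.0]
force: [-6.9, -1.9, 1.3]
grip_width: 15.0
grasp_force: 58.6
('flat', array([-33.4,   0.1,   8.3]), 'button', array([22.9,  0.1, 40.9]), 'rot', array([-179.99,   30.09,   14.  ]), 'F', array([-6.9, -1.9,  1.3]), 'grip', 59)
```

Condition 1 looks satisfied (7 N, flat end under the hood, button end raised). Now I swing down in the grip, keeping the spring compressed about 7 mm (≈9 N) so the end clears the catch, in force-watched steps.

```bash
cat >> h.py <<'E'
def xf(th,c,dz): t=np.radians(th); return -33.75-c+(5-(9*np.cos(t)+dz-9)*np.sin(t))/np.cos(t)
E
python3 - <<'E'
from h import *
print(where())
for th,c in((25,6.6),(20,7)):print(th,xf(th,c,.5),go(*pose(xf(th,c,.5),.5,th)))
E
```

```text
('flat', array([-33.4,   0.1,   8.3]), 'button', array([22.9,  0.1, 40.9]), 'rot', array([-179.99,   30.09,   14.  ]), 'F', array([-6.9, -1.9,  1.3]), 'grip', 59)
25 -34.673059666536346 (array([ 1.68065508e-03, -8.89276434e-05,  2.14732307e-03]), array([-6.56594544e-03,  5.09463709e+00,  3.77007302e-03]))
20 -35.413545436288736 (array([ 3.16049388e-03, -8.85585601e-05,  4.51726823e-03]), array([-6.73063130e-03,  1.00946371e+01,  3.48343954e-03]))
```

```bash
python3 -m jog '[{"slide":[0.0009,0,0.001],"rot":[0,2.5,0],"fingers":0},{"slide":[0.0008,0,0.0011],"rot":[0,2.6,0],"fingers":0},{"slide":[0,0,0],"rot":[0,0,0],"fingers":0}]'; python3 -c "from h import *;print(where())"; python3 -m jog '[{"slide":[0.0006,0,0.0012],"rot":[0,2.5,0],"fingers":0},{"slide":[0.0006,0,0.0013],"rot":[0,2.5,0],"fingers":0},{"slide":[0,0,0],"rot":[0,0,0],"fingers":0},{"slide":[0,0,0],"rot":[0,0,0],"fingers":0}]'; python3 - <<'E'
from h import *
print(where())
for th,c in((15,7.2),(10,7.3)):print(th,xf(th,c,.5),go(*pose(xf(th,c,.5),.5,th)))
E
```

```text
t: 10.45
tool_pos: [517.0, -86.4, 46.2]
eef_rot: [180.0, 24.9, 14.0]
force: [-7.5, -2.2, 6.1]
grip_width: 15.1
grasp_force: 59.3
('flat', array([-34.3,   0.5,   9.3]), 'button', array([24.6,  0.5, 36.6]), 'rot', array([179.98,  24.9 ,  13.96]), 'F', array([-7.5, -2.2,  6.1]), 'grip', 59)
t: 10.85
tool_pos: [517.3, -86.3, 43.3]
eef_rot: [180.0, 20.0, 14.0]
force: [-7.6, -3.6, 6.2]
grip_width: 15.1
grasp_force: 59.5
('flat', array([-35.3,   0.5,   9.4]), 'button', array([25.8,  0.4, 31.6]), 'rot', array([179.98,  19.98,  13.97]), 'F', array([-7.6, -3.6,  6.2]), 'grip', 59)
15 -35.82542236820773 (array([ 0.00131085, -0.00046124,  0.00305299]), array([ 0.01306099,  4.98343172, -0.02775078]))
10 -36.03692120355169 (array([ 0.00243554, -0.00046236,  0.00582413]), array([ 0.01427258,  9.9834316 , -0.02718046]))
```

```bash
python3 -m jog '[{"slide":[0.0007,0,0.0013],"rot":[0,2.5,0],"fingers":0},{"slide":[0.0005,0,0.0014],"rot":[0,2.5,0],"fingers":0},{"slide":[0,0,0],"rot":[0,0,0],"fingers":0},{"slide":[0,0,0],"rot":[0,0,0],"fingers":0}]'; python3 - <<'E'
from h import *
print(where())
for th,c in((12,7.3),(10,7.3)):print(th,xf(th,c,.5),go(*pose(xf(th,c,.5),.5,th)))
E
```

```text
t: 11.25
tool_pos: [517.4, -86.2, 40.1]
eef_rot: [180.0, 15.0, 14.0]
force: [-7.7, -2.7, 4.1]
grip_width: 15.4
grasp_force: 59.3
('flat', array([-35.7,   0.4,   9.4]), 'button', array([27.1,  0.3, 26.2]), 'rot', array([179.99,  15.  ,  13.97]), 'F', array([-7.7, -2.7,  4.1]), 'grip', 59)
12 -36.0027714688395 (array([ 0.00069391, -0.00035512,  0.00187393]), array([ 2.44203632e-03,  3.00341960e+00, -2.60080906e-02]))
10 -36.03692120355169 (array([ 0.00103143, -0.00035531,  0.00303044]), array([ 2.89615680e-03,  5.00341956e+00, -2.59667878e-02]))
```

```bash
python3 -m jog '[{"slide":[0.0006,0,0.0014],"rot":[0,2.5,0],"fingers":0},{"slide":[0.0005,0,0.0015],"rot":[0,2.5,0],"fingers":0},{"slide":[0,0,0],"rot":[0,0,0],"fingers":0},{"slide":[0,0,0],"rot":[0,0,0],"fingers":0}]'; python3 - <<'E'
from h import *
print(where())
for th,c in((6,7.4),):print(th,xf(th,c,.5),go(*pose(xf(th,c,.5),.5,th)))
E
```

```text
t: 11.65
tool_pos: [517.5, -86.0, 36.8]
eef_rot: [-180.0, 10.0, 14.0]
force: [-8.6, -2.6, 0.9]
grip_width: 14.7
grasp_force: 59.0
('flat', array([-36. ,   0.3,   9.2]), 'button', array([28. ,  0.2, 20.5]), 'rot', array([-180.  ,   10.03,   13.98]), 'F', array([-8.6, -2.6,  0.9]), 'grip', 59)
6 -36.169828771833046 (array([ 0.00068908, -0.00026026,  0.00222396]), array([-3.95067272e-03,  4.02700133e+00, -2.11481086e-02]))
```

```bash
python3 -m jog '[{"slide":[0.0003,0,0.0011],"rot":[0,2,0],"fingers":0},{"slide":[0.0003,0,0.0012],"rot":[0,2,0],"fingers":0},{"slide":[0,0,0],"rot":[0,0,0],"fingers":0},{"slide":[0,0,0],"rot":[0,0,0],"fingers":0}]'; python3 - <<'E'
from h import *
print(where())
for th,c in((3,7.5),(0,7.5)):print(th,xf(th,c,.5),go(*pose(xf(th,c,.5),.5,th)))
E
```

```text
t: 12.05
tool_pos: [517.7, -86.1, 34.3]
eef_rot: [-180.0, 6.0, 14.0]
force: [-7.8, -2.5, 0.6]
grip_width: 14.9
grasp_force: 59.0
('flat', array([-36. ,   0.3,   9.2]), 'button', array([28.6,  0.3, 16.1]), 'rot', array([-180.  ,    6.04,   13.97]), 'F', array([-7.8, -2.5,  0.6]), 'grip', 59)
3 -36.26869575229104 (array([ 0.00062289, -0.00031254,  0.00160809]), array([-0.00378378,  3.0390155 , -0.02609489]))
0 -36.25 (array([ 0.00110017, -0.00031262,  0.00342799]), array([-3.10047441e-03,  6.03901545e+00, -2.61940507e-02]))
```

```bash
python3 -m jog '[{"slide":[0.0005,0,0.0007],"rot":[0,1.5,0],"fingers":0},{"slide":[0.0004,0,0.0008],"rot":[0,1.5,0],"fingers":0},{"slide":[0,0,0],"rot":[0,0,0],"fingers":0},{"slide":[0,0,0],"rot":[0,0,0],"fingers":0}]'; python3 -c "from h import *;print(where())"; python3 -m jog '[{"slide":[0.0003,0,0.0008],"rot":[0,1.5,0],"fingers":0},{"slide":[0.0003,0,0.0009],"rot":[0,1.5,0],"fingers":0},{"slide":[0,0,0],"rot":[0,0,0],"fingers":0},{"slide":[0,0,0],"rot":[0,0,0],"fingers":0}]';  python3 - <<'E'
from h import *
print(where())
im=cams.capture("wrist")[:,:,::-1]; d=cams.capture("side")[:,:,::-1]
a=cv2.resize(im[140:440,220:420],(400,600),interpolation=cv2.INTER_CUBIC)
c=cv2.resize(d[262:352,285:345],(400,600),interpolation=cv2.INTER_CUBIC)
cv2.imwrite("pics/c8.png",np.hstack([a,c]))
E
```

```text
t: 12.45
tool_pos: [518.2, -85.9, 32.6]
eef_rot: [-180.0, 3.1, 14.0]
force: [-8.9, -3.2, -1.2]
grip_width: 15.1
grasp_force: 58.8
('flat', array([-36.4,   0.3,   9.4]), 'button', array([28.5,  0.2, 12.8]), 'rot', array([-179.99,    3.07,   13.97]), 'F', array([-8.9, -3.2, -1.2]), 'grip', 59)
t: 12.85
tool_pos: [518.6, -85.8, 30.7]
eef_rot: [-180.0, 0.1, 14.0]
force: [-8.9, -1.9, -2.4]
grip_width: 15.0
grasp_force: 58.8
('flat', array([-36.5,   0.3,   9.4]), 'button', array([28.5,  0.2,  9.5]), 'rot', array([-1.7999e+02,  8.0000e-02,  1.3970e+01]), 'F', array([-8.9, -1.9, -2.4]), 'grip', 59)
```

Level with no snag. I lower 0.4 mm and let the spring slide the cell back under the catch, then look before releasing.

```bash
python3 -m jog '[{"slide":[0,0,0.0004],"rot":[0,0,0],"fingers":0},{"slide":[-0.001,0,0],"rot":[0,0,0],"fingers":0},{"slide":[-0.001,0,0],"rot":[0,0,0],"fingers":0},{"slide":[-0.0009,0,0],"rot":[0,0,0],"fingers":0},{"slide":[0,0,0],"rot":[0,0,0],"fingers":0}]';  python3 - <<'E'
from h import *
print(where())
im=cams.capture("wrist")[:,:,::-1]; d=cams.capture("side")[:,:,::-1]
a=cv2.resize(im[140:440,220:420],(400,600),interpolation=cv2.INTER_CUBIC)
c=cv2.resize(d[262:352,285:345],(400,600),interpolation=cv2.INTER_CUBIC)
cv2.imwrite("pics/c8.png",np.hstack([a,c]))
E
```

```text
t: 13.45
tool_pos: [516.5, -86.3, 30.5]
eef_rot: [180.0, 0.0, 14.0]
force: [-7.8, -2.1, -1.3]
grip_width: 15.0
grasp_force: 59.0
('flat', array([-34.3,   0.3,   9.2]), 'button', array([30.7,  0.3,  9.3]), 'rot', array([1.800e+02, 1.000e-02, 1.398e+01]), 'F', array([-7.8, -2.1, -1.3]), 'grip', 59)
```

View pics/c8.png

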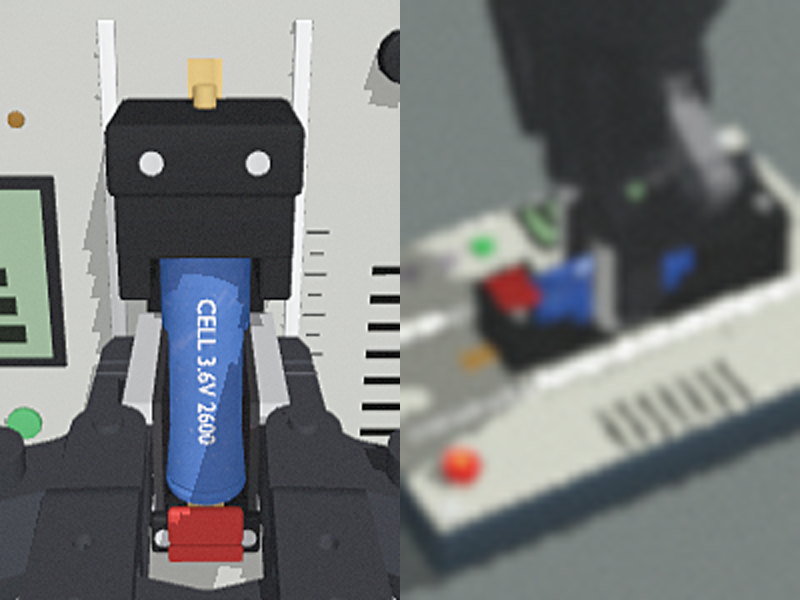

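Cell lies level, its near end (crop row ≈503) right at the red catch edge (row 507). Letting it out the rest of the way.

```bash
python3 -m jog '[{"slide":[-0.0006,0,0],"rot":[0,0,0],"fingers":0},{"slide":[-0.0006,0,0],"rot":[0,0,0],"fingers":0},{"slide":[0,0,0],"rot":[0,0,0],"fingers":0},{"slide":[0,0,0],"rot":[0,0,0],"fingers":0}]'; python3 -c "from h import *;print(where())"; python3 -m jog '[{"slide":[-0.0006,0,0],"rot":[0,0,0],"fingers":0},{"slide":[0,0,0],"rot":[0,0,0],"fingers":0},{"slide":[0,0,0],"rot":[0,0,0],"fingers":0}]';  python3 - <<'E'
from h import *
print(where())
im=cams.capture("wrist")[:,:,::-1]; d=cams.capture("scene")[:,:,::-1]
a=cv2.resize(im[340:440,270:370],(600,600),interpolation=cv2.INTER_CUBIC)
cv2.imwrite("pics/c9.png",a)
E
```

```text
t: 13.95
tool_pos: [515.5, -86.5, 30.6]
eef_rot: [-180.0, -0.0, 14.0]
force: [-5.8, -1.7, -1.1]
grip_width: 15.3
grasp_force: 59.0
('flat', array([-33.3,   0.3,   9.3]), 'button', array([31.7,  0.2,  9.3]), 'rot', array([-1.800e+02, -1.000e-02,  1.398e+01]), 'F', array([-5.8, -1.7, -1.1]), 'grip', 59)
t: 14.25
tool_pos: [515.2, -86.6, 30.6]
eef_rot: [-180.0, -0.0, 14.0]
force: [-4.2, -2.0, -2.7]
grip_width: 15.4
grasp_force: 58.8
('flat', array([-33. ,   0.2,   9.3]), 'button', array([32. ,  0.2,  9.3]), 'rot', array([-1.800e+02, -4.000e-02,  1.399e+01]), 'F', array([-4.2, -2. , -2.7]), 'grip', 59)
```

View pics/c9.png

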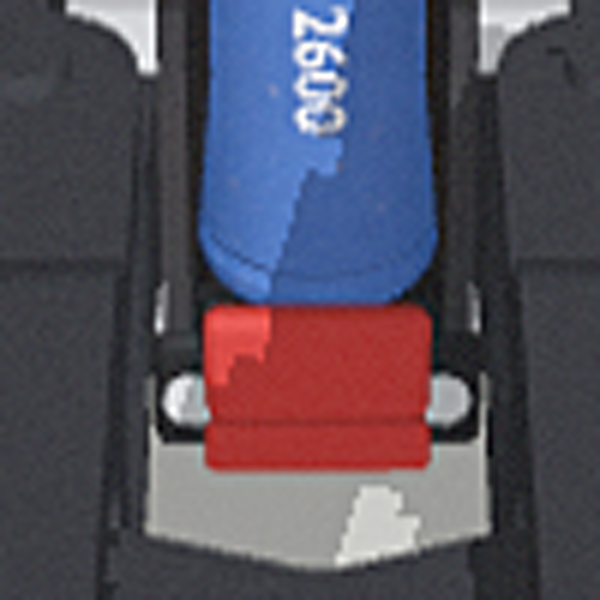

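The catch now covers the button end and the contact carries part of the load. Releasing and retreating.

```bash
python3 -m jog '[{"slide":[0,0,0],"rot":[0,0,0],"fingers":0.35},{"slide":[0,0,0],"rot":[0,0,0],"fingers":0.45},{"slide":[0,0,0],"rot":[0,0,0],"fingers":0.45},{"slide":[0,0,0],"rot":[0,0,0],"fingers":0.45},{"slide":[0,0,-0.01],"rot":[0,0,0],"fingers":0.45}]'; python3 -m jog '[{"slide":[0,0,-0.03],"rot":[0,0,0],"fingers":0.45},{"slide":[0,0,-0.04],"rot":[0,0,0],"fingers":0.45},{"slide":[0,0,-0.04],"rot":[0,0,0],"fingers":0.45},{"slide":[0,0,0],"rot":[0,0,0],"fingers":0.45},{"slide":[0,0,0],"rot":[0,0,0],"fingers":0.45}]'; python3 - <<'E'
from h import *
im=cams.capture("wrist")[:,:,::-1]; d=cams.capture("side")[:,:,::-1]; e=cams.capture("scene")[:,:,::-1]
cv2.imwrite("pics/w10.png",im)
rs=lambda i,s:cv2.resize(i,s,interpolation=cv2.INTER_CUBIC)
p=proj(cams.camera_info("wrist"),H).astype(int);print(p)
a=rs(im[max(0,p[1]-100):p[1]+100,p[0]-67:p[0]+67],(400,600))
cv2.imwrite("pics/c10.png",np.hstack([a,np.vstack([rs(d[277:337,285:365],(400,300)),rs(e[200:260,350:430],(400,300))])]))
E
```

```text
t: 14.85
tool_pos: [515.2, -86.1, 40.4]
eef_rot: [-180.0, -0.0, 14.0]
force: [-0.8, -0.1, 0.8]
grip_width: 38.4
grasp_force: 0.0
t: 15.35
tool_pos: [515.9, -86.6, 152.1]
eef_rot: [179.9, -0.2, 14.0]
force: [0.5, 0.1, -0.3]
grip_width: 38.2
grasp_force: 0.0
[321 230]
```

View pics/c10.png

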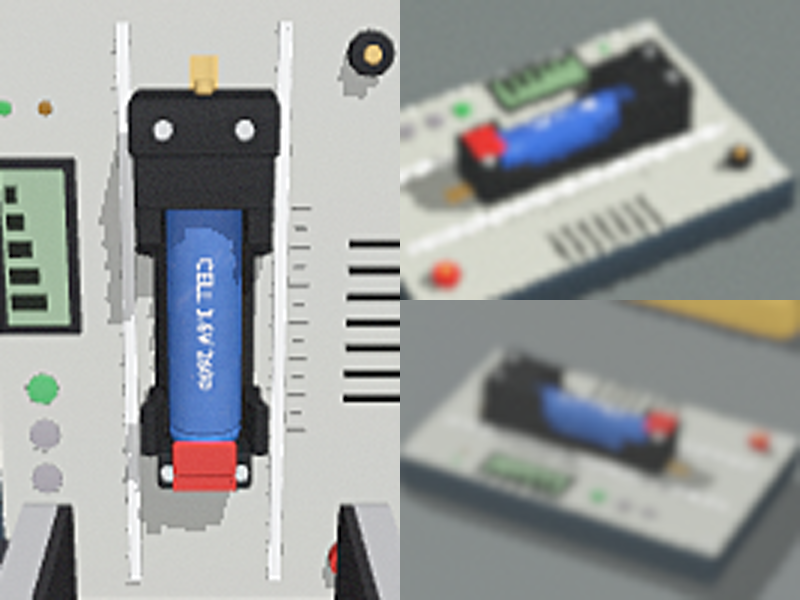

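Cell lies level under the catch, aligned, and released. Spring friction could still hold it a few tenths of a mm high, so I'll give the button end a gentle press with closed fingertips.

```bash
python3 - <<'E'
from h import *
a=np.radians(194);X=np.array([np.cos(a),np.sin(a),0])
print(go(H+14*X+[0,0,24],(180,0,14)))
E
```

```text
(array([-0.01126616,  0.00016993,  0.09805573]), array([-0.03156122, -0.02404209,  0.01448416]))
```

```bash
python3 -m jog '[{"slide":[-0.011,0,0.02],"rot":[0,0,0],"fingers":0},{"slide":[0,0,0.03],"rot":[0,0,0],"fingers":0},{"slide":[0,0,0.025],"rot":[0,0,0],"fingers":0},{"slide":[0,0,0.018],"rot":[0,0,0],"fingers":0},{"slide":[0,0,0],"rot":[0,0,0],"fingers":0}]' && python3 -m jog '[{"slide":[0,0,0.0015],"rot":[0,0,0],"fingers":0},{"slide":[0,0,0.0015],"rot":[0,0,0],"fingers":0},{"slide":[0,0,0],"rot":[0,0,0],"fingers":0},{"slide":[0,0,0],"rot":[0,0,0],"fingers":0}]' && python3 -m jog '[{"slide":[0,0,0.001],"rot":[0,0,0],"fingers":0},{"slide":[0,0,0.001],"rot":[0,0,0],"fingers":0},{"slide":[0,0,0],"rot":[0,0,0],"fingers":0}]'
```

```text
t: 16.0
tool_pos: [503.2, -88.5, 55.1]
eef_rot: [-179.9, 0.2, 14.0]
force: [0.0, -0.5, 0.2]
grip_width: -0.1
grasp_force: 0.0
t: 16.4
tool_pos: [505.3, -89.1, 55.3]
eef_rot: [180.0, -0.1, 14.0]
force: [1.3, -0.2, 0.4]
grip_width: 0.1
grasp_force: 0.0
t: 16.7
tool_pos: [504.9, -89.0, 52.7]
eef_rot: [-180.0, -0.1, 14.0]
force: [-0.7, 0.5, 0.0]
grip_width: -0.2
grasp_force: 0.0
```

```bash
python3 -m jog '[{"slide":[0,0,0.0015],"rot":[0,0,0],"fingers":0},{"slide":[0,0,0.0015],"rot":[0,0,0],"fingers":0},{"slide":[0,0,0.001],"rot":[0,0,0],"fingers":0},{"slide":[0,0,0],"rot":[0,0,0],"fingers":0},{"slide":[0,0,0],"rot":[0,0,0],"fingers":0}]' && python3 -m jog '[{"slide":[0,0,0.001],"rot":[0,0,0],"fingers":0},{"slide":[0,0,0.0007],"rot":[0,0,0],"fingers":0},{"slide":[0,0,0],"rot":[0,0,0],"fingers":0},{"slide":[0,0,0],"rot":[0,0,0],"fingers":0}]'
```

```text
t: 17.2
tool_pos: [505.0, -89.0, 48.7]
eef_rot: [-180.0, -0.1, 14.0]
force: [-0.5, -0.1, 0.6]
grip_width: 0.4
grasp_force: 0.0
t: 17.6
tool_pos: [505.0, -89.0, 47.0]
eef_rot: [-180.0, -0.1, 14.0]
force: [0.0, -0.9, -0.8]
grip_width: 0.2
grasp_force: 0.0
```

```bash
python3 -m jog '[{"slide":[0,0,0.0005],"rot":[0,0,0],"fingers":0},{"slide":[0,0,0],"rot":[0,0,0],"fingers":0},{"slide":[0,0,0],"rot":[0,0,0],"fingers":0}]' && python3 -m jog '[{"slide":[0,0,0.0005],"rot":[0,0,0],"fingers":0},{"slide":[0,0,0],"rot":[0,0,0],"fingers":0},{"slide":[0,0,0],"rot":[0,0,0],"fingers":0}]' && python3 -m jog '[{"slide":[0,0,0.0004],"rot":[0,0,0],"fingers":0},{"slide":[0,0,0],"rot":[0,0,0],"fingers":0},{"slide":[0,0,0],"rot":[0,0,0],"fingers":0}]'
```

```text
t: 17.9
tool_pos: [505.0, -89.0, 46.6]
eef_rot: [180.0, -0.1, 14.0]
force: [-0.3, -0.2, 2.5]
grip_width: 0.0
grasp_force: 0.8
t: 18.2
tool_pos: [505.1, -89.0, 46.4]
eef_rot: [180.0, -0.1, 14.0]
force: [-2.7, 0.2, 11.8]
grip_width: -0.1
grasp_force: 5.7
t: 18.5
tool_pos: [505.1, -89.0, 46.3]
eef_rot: [180.0, -0.1, 14.0]
force: [-5.2, 0.9, 20.3]
grip_width: 0.0
grasp_force: 10.2
```

The cell is stiff under 12–20 N with no further travel, so it is seated. Retreating and handing in.

```bash
python3 -m jog '[{"slide":[0,0,-0.002],"rot":[0,0,0],"fingers":0},{"slide":[0,0,-0.02],"rot":[0,0,0],"fingers":0},{"slide":[0,0,-0.04],"rot":[0,0,0],"fingers":0},{"slide":[0,0,-0.04],"rot":[0,0,0],"fingers":0},{"slide":[0,0,0],"rot":[0,0,0],"fingers":0}]'; python3 - <<'E'
from h import *
im=cams.capture("wrist")[:,:,::-1]
a=cv2.imread("pics/w10.png")
f=lambda i:cv2.connectedComponentsWithStats(cv2.inRange(cv2.cvtColor(i,cv2.COLOR_BGR2HSV),(105,120,60),(125,255,255)))[2][1:]
for i in(a,im):
    s=f(i);print(s[s[:,4]>300])
print(robot.close_job())
E
```

```text
t: 19.0
tool_pos: [507.0, -89.2, 151.9]
eef_rot: [179.9, -0.4, 14.0]
force: [0.2, -0.1, -0.5]
grip_width: -0.1
grasp_force: 0.0
[[ 549    0   91   72 2696]
 [ 309  200   26   77 1722]]
[[ 550    0   90   59 2405]
 [ 309  186   26   80 1779]]
the job is handed in; nothing more can be done
None
```

The blue cell is in the tester's holder, lying level with its button end under the red catch and pressing on the spring; the arm is clear and the job was handed in at about 19 s, with no verdict returned. I swung it down while still gripped, holding the spring back about 7 mm, rather than letting go and snapping it under. A final press to seat it reached about 20 N, above the 8 to 15 N you gave for the snap but well under the 50 N limit.

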